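# Swap the battery pack in the sloping charger

### The job

The battery pack in the sloping desk charger is charged: pull it out and stand it upright on the floor of the open tray. Then take the flat pack that stands on the bench and plug it into the empty charger bay, fully home. Leave the tape roll, the fish tin and the brush where they are.

Things in the scene. Friction and masses are not known exactly. Their poses are not given: they have to be found in the camera images.
- charger: Desk charger fixed to the bench, grey and black: foot 130 mm (x) by 136 mm (y), 12 mm thick, a pedestal, and a tilted head on it. Origin: centre of the foot's underside, on the bench. Its front (the low side of the sloping face) looks along its own -x, roughly to the robot. It does not move. The highest edge of the head is 106 mm above the bench.
- charger_bay: The charger's tilted head, 104 x 112 x 60 mm, with one rectangular blind hole (the bay). Origin: centre of the bay's floor, 43 mm above the bench. z axis: out of the mouth, 25 degrees from vertical, leaning to the charger's front (the robot); y is level. The bay is 64.5 mm (its x) by 40.5 mm (its y) and 45 mm deep; its top 8 mm widen to a bevelled mouth 72.5 x 48.5 mm.
- bay_mouth (a point): Centre of the bay's mouth, 45 mm from the bay's floor along its axis.
- charged_pack: Charged battery pack, a block 62 mm (x) by 38 mm (y) by 110 mm (z), black with a grey top cap, 0.2 kg, rigid. Origin: centre of its underside; z runs up to the cap. It starts fully home in the bay, axes parallel to the bay's but for the play of the fit, 65 mm of it standing out; it slides freely, nothing latches it. Its two ways round are alike.
- flat_pack: Flat (empty) battery pack, the same block as the charged one: 62 x 38 x 110 mm, origin at the centre of its underside, z up to the cap. At the start it stands upright on the bench, clear of everything. It may go into the bay either way round.
- tray: Open rectangular aluminium tray fixed to the bench, outside 120 mm (x) by 104 mm (y) by 26 mm high, walls and floor 4 mm thick. Origin: centre of its underside. Empty at the start. It and the flat pack stand on either side of the charger, one left and one right; which side is which varies.
- coffee_urn: Tall fixed coffee urn to the right of the work, not to be handled: about 380 mm (x) by 350 mm (y) over its tap and handles, 550 mm high. Origin: centre of its underside. It stands beside the straight way from the robot's start to the work, so draw back and swing round its front.
- tape_roll: Bystander: small dark roll of tape lying flat, 57 x 54 x 19 mm, near the bench's front edge. Origin: centre of its underside.
- fish_tin: Bystander: flat rectangular tin, 63 x 105 x 24 mm, lying behind the charger and to its right. Origin: centre of its underside.
- scrub_brush: Bystander: grey scrubbing brush with a handle, 30 x 85 x 55 mm, behind and to the left of the charger. Origin: centre of its underside.

How it is judged:
On the way, in this order (a step that is already met when the one before it is completed fails the run):
1. the charged pack is out of the bay (distance between charged_pack and charger_bay above 0.1 m), for 0.1 s.
2. the flat pack is fully home in the bay (distance between flat_pack and charger_bay below 0.006 m and angle between the z axis of flat_pack and the z axis of charger_bay, either way round below 0.09 rad), for 0.2 s.
At the end, for the whole second after the job is handed in: Flat pack home in the bay (underside centre within 6 mm of the bay floor centre, axes within 0.09 rad); charged pack upright in the tray (underside under 10 mm above the tray's underside, within 45 mm of its centre, tilt under 0.08 rad); both released and at rest (all of step 2 and horizontal distance between charged_pack and tray below 0.045 m and z of charged_pack in the frame of tray below 0.01 m and angle between charged_pack's own z axis and vertical below 0.08 rad and linear speed of each of charged_pack, flat_pack below 0.02 m/s); the robot touches nothing.
It fails at once if the tape roll is shifted more than 40 mm (distance of tape_roll from where it was at the start of the episode above 0.04 m).
It fails at once if the fish tin is shifted more than 40 mm (distance of fish_tin from where it was at the start of the episode above 0.04 m).
It fails at once if the brush is shifted more than 40 mm (distance of scrub_brush from where it was at the start of the episode above 0.04 m).
It also fails if it takes over 66 s, if anything falls off the work surface, if the arm or the gripper's body presses on something with over 40 N, if the wrist force passes 120 N, or if a joint passes its speed limit or range.

### The arm

A 6-joint arm with a two-finger parallel gripper is mounted at the origin on a cart in front of the work surface, level with it; the furniture and walls round the work are solid. World frame = base frame: x ahead of the robot, y to its left, z up, the work surface at z = 0. Lengths are in m, angles in rad, forces in N, time in s.
With the tool pointing down it reaches from about 0.25 to 0.725 m from the base axis. Payload 4 kg.
Tool frame: the origin (TCP) lies midway between the tips of the shut fingers; the grasp point (between the pads) lies bot.pinch_z behind it (bot.pinch_z is the distance from the TCP to the grasp point, in m); z points along the fingers, y is the line along which they close (so a half turn about z gives the same grasp; the last joint's range is limited). The gripper opens to 85 mm and grips with 20 to 120 N. Pads are 22 mm wide; open, the fingers measure 114 mm over their backs; the gripper's body (76 mm by 85 mm) begins 54 mm behind the grasp point. The pads swing forward as they close: fully open they stand 13 mm farther back than shut.
Start: joints at [-1.268, 0.241, 0.005, 1.335, 0, 1.571], TCP at [0.149, -0.477, 0.231] pointing down, gripper open.
Joint ranges: [-2.72, 2.72], [-1.05, 1.87], [-1.09, 1.28], [-1.99, 2.15], [-1.42, 1.44], [-3.14, 3.14]. Speed limits (rad/s): [2.79, 2.79, 3.14, 3.14, 3.14, 3.14].

### API

Orientations are given as a unit quaternion [x, y, z, w].
In Python, from workcell import bot gives the robot as it stands.
- The arm moves only by the shell command python3 jog.py 'ROWS'. ROWS is a JSON list of rows, 1 to 10 of them, each of 7 numbers: a rotation vector rx, ry, rz in rad, then dx, dy, dz in m, then the finger opening in m; each row is the pose to reach, as a shift and turn from the pose commanded when the command began, along the tool's axes at that moment; what a row does not reach only later rows make up. A row lasts 1/8 s, in which the tool goes at most 0.0625 m and 0.188 rad, less where a joint would pass 70% of its speed; a pose out of reach is approached as far as the arm can. The fingers move at their own pace and stop on an object; the grip force is fixed at half the most. Time passes only in rows, so rows that do not move let the fingers close. It prints the time, the measured TCP pose, the force, the opening and the grip force at its end.
- bot.get_obs(): the state, without advancing time (a new reading comes with each control period).
- bot.camera(name): name is "side" or "top"; returns the picture (480x640x3 uint8, red, green, blue); there is no depth.
- bot.calibration(name): a dict with "mtx" (3x3 intrinsics, pixels), "R" (3x3) and "t" (3): a world point X has camera coordinates R X + t. Camera axes: x right, y down, z forward; pixel columns grow to the right and rows downward; lengths in m; the calibration is good to about 2 mm. A picture is of the moment at which its call begins. calibration takes no time and is no camera call.
- bot.job_done(): hands the job in; it is judged then, once.
The state is a dict: "clock": time; "joint_pos": joint angles; "joint_vel": joint speeds; "tau": joint torques, N m; "eef_pos": TCP position; "tool_rot": TCP orientation; "ft_force": force on the tool from outside, world axes, zero at the start; "ft_torque": the same for the moment, N m; "grip_width": finger opening in m; "grasp_force": force on a finger pad.
Only numpy, scipy, OpenCV 4.12 (cv2) and the standard library are available. Lean on these libraries where they do the work, as an engineer would, in place of code of your own. Each camera call takes 0.05 s, during which the arm holds its last target. There are 200 camera calls.

## Working session

There is one attempt and no reset: what is moved stays moved. The work goes in short steps, Python scripts to look and compute and a shell command to move; the robot and the scene stay as the last step left them, time stands still between calls to the robot, and variables do not carry over. Pictures are saved under pics/ and viewed, at most 10 in all, crops included, and the job is handed in when it is done.

```bash
ls; mkdir -p pics
python3 - <<'E'
from workcell import bot
import cv2
for n in("side","top"):
    cv2.imwrite(f"pics/{n}0.png",bot.camera(n)[:,:,::-1]); c=bot.calibration(n)
    print(n,c["mtx"].round(1).tolist(),(-c["R"].T@c["t"]).round(3),c["R"].round(3).tolist())
print(bot.pinch_z,bot.get_obs())
E
```

```text
jog.py
pics
workcell.py
side [[581.5, 0.0, 317.6], [0.0, 581.5, 235.6], [0.0, 0.0, 1.0]] [0.304 0.841 0.808] [[-0.953, -0.304, -0.002], [-0.186, 0.589, -0.787], [0.24, -0.749, -0.617]]
top [[458.7, 0.0, 318.7], [0.0, 458.7, 238.2], [0.0, 0.0, 1.0]] [ 0.427 -0.028  1.189] [[0.009, -1.0, 0.005], [-0.99, -0.009, -0.14], [0.14, -0.003, -0.99]]
0.0187 {'clock': 0.1, 'joint_pos': array([-1.26799153e+00,  2.41326428e-01,  3.88095600e-03,  1.33518709e+00,
        4.20777509e-06,  1.57080579e+00]), 'joint_vel': array([-0.000182  , -0.00086341,  0.00212378, -0.00229788,  0.00167286,
        0.00019111]), 'tau': array([-7.37582104e-05, -3.73138475e+01,  2.53009862e+01,  1.08920160e-02,
        5.02754369e-05,  6.89392863e-06]), 'eef_pos': array([ 0.1489366 , -0.47672693,  0.23051596]), 'tool_rot': array([ 9.88560831e-01,  1.50819894e-01, -1.36398908e-04, -9.07929398e-04]), 'ft_force': array([-0.36476869, -0.1526564 ,  0.90095818]), 'ft_torque': array([ 0.03898268,  0.01640144, -0.00432441]), 'grasp_force': 0.0, 'grip_width': 0.08567339527902065}
```

View pics/side0.png

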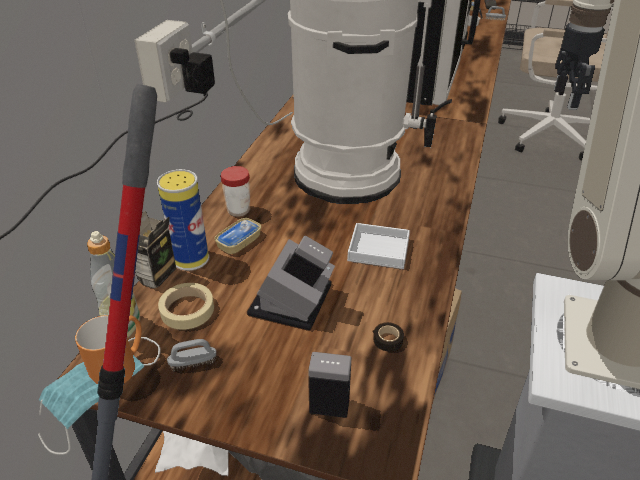

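View pics/top0.png

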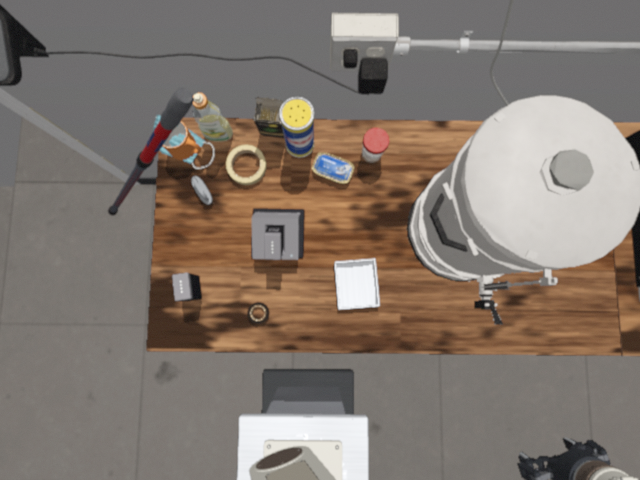

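The side view shows the charger with its pack at about (300,280), the tray at (380,245), the flat pack at (330,385) and the tape at (388,336). In the top view the charger is at (278,235), the tray at (357,285) and the flat pack at (186,287). I'll zoom in for the corners.

Run:
```python
import cv2
a=cv2.imread("pics/side0.png")[225:425,240:430]; b=cv2.imread("pics/top0.png")[200:330,165:390]
cv2.imwrite("pics/sc.png",cv2.resize(a,None,fx=3,fy=3,interpolation=cv2.INTER_CUBIC))
cv2.imwrite("pics/tc.png",cv2.resize(b,None,fx=3.5,fy=3.5,interpolation=cv2.INTER_CUBIC))
```

```text
(no output)
```

View pics/sc.png

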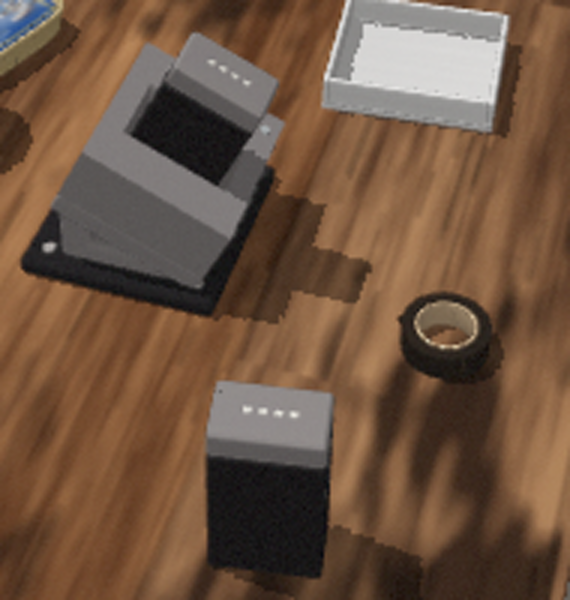

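View pics/tc.png

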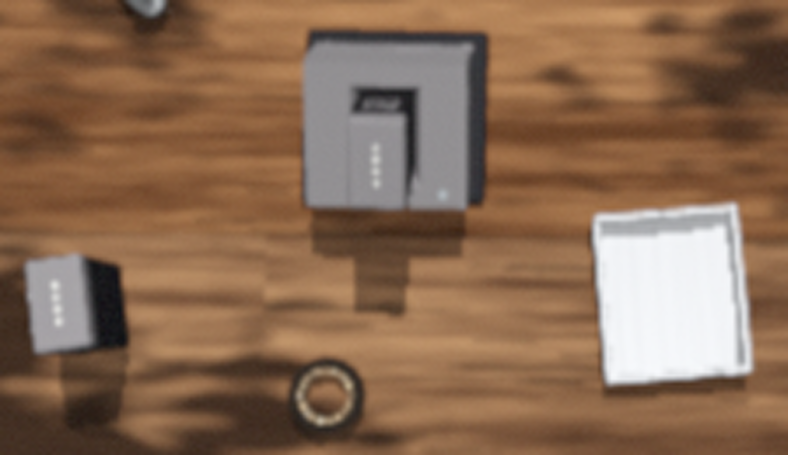

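The crops show all the corners I need. They include the flat pack's cap and base, the charger's sloped face with the pack cap, and the tray rim. I'll fit the poses from them.

```bash
cat > h.py <<'E'
from workcell import bot
import numpy as np
from scipy.optimize import least_squares
from scipy.spatial.transform import Rotation as Ro
C={n:bot.calibration(n) for n in("side","top")}
def proj(n,X):
    c=C[n]; p=(c["mtx"]@(c["R"]@np.atleast_2d(X).T+c["t"].reshape(3,1))).T
    return p[:,:2]/p[:,2:]
def fit(model,obs,x0,verb=True):
    # obs: list of (cam, local point, pixel)
    f=lambda q:np.concatenate([proj(n,model(q,np.array(X)))[0]-u for n,X,u in obs])
    r=least_squares(f,x0,loss="soft_l1")
    if verb: print(r.x.round(4),"res",np.abs(f(r.x)).reshape(-1,2).round(1).tolist())
    return r.x
flat=lambda q,X:np.array([q[0],q[1],0])+Ro.from_euler("z",q[2]).apply(X)
bay=lambda q,X:np.array([q[0],q[1],.043])+(Ro.from_euler("z",q[2])*Ro.from_euler("y",-25,degrees=True)).apply(X)
S=lambda x,y:np.array([240+(x+.5)/3-.5,225+(y+.5)/3-.5])
T=lambda x,y:np.array([165+(x+.5)/3.5-.5,200+(y+.5)/3.5-.5])
E
python3 - <<'E'
from h import *
a,b,h=.031,.019,.11
print("flat");fit(flat,[("side",(a,-b,h),S(219,381)),("side",(-a,-b,h),S(333,393)),("side",(a,b,h),S(209,440)),("side",(-a,b,h),S(329,452)),("side",(a,b,0),S(208,564)),("side",(-a,b,0),S(321,577)),
("top",(a,b,h),T(25,263)),("top",(a,-b,h),T(82,254)),("top",(-a,-b,h),T(95,347)),("top",(-a,b,h),T(35,354)),("top",(a,-b,0),T(120,268)),("top",(-a,-b,0),T(127,347))],[.35,.25,0])
print("bay");q=fit(bay,[("side",(a,-b,h),S(193,33)),("side",(-a,-b,h),S(277,75)),("side",(.052,-.056,.045),S(150,45)),("side",(.052,.056,.045),S(85,155)),("side",(-.052,.056,.045),S(245,208)),("side",(-.052,-.056,.045),S(285,120)),
("top",(a,b,h),T(350,112)),("top",(a,-b,h),T(405,112)),("top",(-a,-b,h),T(408,208)),("top",(-a,b,h),T(350,206)),("top",(-.052,.056,.045),T(305,207)),("top",(-.052,-.056,.045),T(467,208)),("top",(.052,.056,.045),T(308,53)),("top",(.052,-.056,.045),T(468,52))],[.45,.1,0])
print("cap",bay(q,np.array([0,0,.11])),"mouth",bay(q,np.array([0,0,.045])))
print("tray");a,b,h=.06,.052,.026;fit(flat,[("side",(-a,-b,h),S(509,14)),("side",(-a,b,0),S(494,130)),("side",(a,b,0),S(323,107)),
("top",(a,b,h),T(592,213)),("top",(a,-b,h),T(738,203)),("top",(-a,-b,h),T(752,373)),("top",(-a,b,h),T(607,385))],[.35,-.15,0])
u=T(327,396);c=C["top"]
d=c["R"].T@np.linalg.inv(c["mtx"])@[*u,1];o=-c["R"].T@c["t"].ravel();print("tape",o+d*(.019-o[2])/d[2])
u=T(145,0)
E
python3 - <<'E'
from h import *
import cv2
q=[.6005,.0732,.001];a,b,h=.031,.019,.11
print(q)
loops=[[(x*.052,y*.056,.045) for x,y in((1,1),(1,-1),(-1,-1),(-1,1))],[(x*a,y*b,h) for x,y in((1,1),(1,-1),(-1,-1),(-1,1))],[(x*.03625,y*.02425,.045) for x,y in((1,1),(1,-1),(-1,-1),(-1,1))]]
fl=[[(x*a,y*b,z) for x,y in((1,1),(1,-1),(-1,-1),(-1,1))] for z in(0,h)]
def draw(n,x0,y0,w,hh,f,L,mod,q):
    im=cv2.imread(f"pics/{n}0.png")[y0:y0+hh,x0:x0+w];im=cv2.resize(im,None,fx=f,fy=f,interpolation=cv2.INTER_CUBIC)
    for l,c in zip(L,((0,255,0),(0,0,255),(255,255,0))):
        p=np.array([((proj(n,mod(q,np.array(X)))[0]-[x0,y0]+.5)*f) for X in l])
        cv2.polylines(im,[np.int32(p.round())],True,c,1)
    return im
i1=draw("side",245,230,95,95,4,loops,bay,q);i2=draw("top",245,200,65,65,6,loops,bay,q)
fq=[.4621,.2876,.1721]
i3=draw("side",300,345,60,75,3,fl,flat,fq);i4=draw("top",165,262,40,50,4,fl,flat,fq)
o=np.zeros((600,800,3),np.uint8)
for im,x,y in((i1,0,0),(i2,390,0),(i3,0,385-10),(i4,390,395)):
    im=im[:600-y,:800-x];o[y:y+im.shape[0],x:x+im.shape[1]]=im
cv2.imwrite("pics/ov.png",o)
E
```

```text
[0.6005, 0.0732, 0.001]
```

View pics/ov.png

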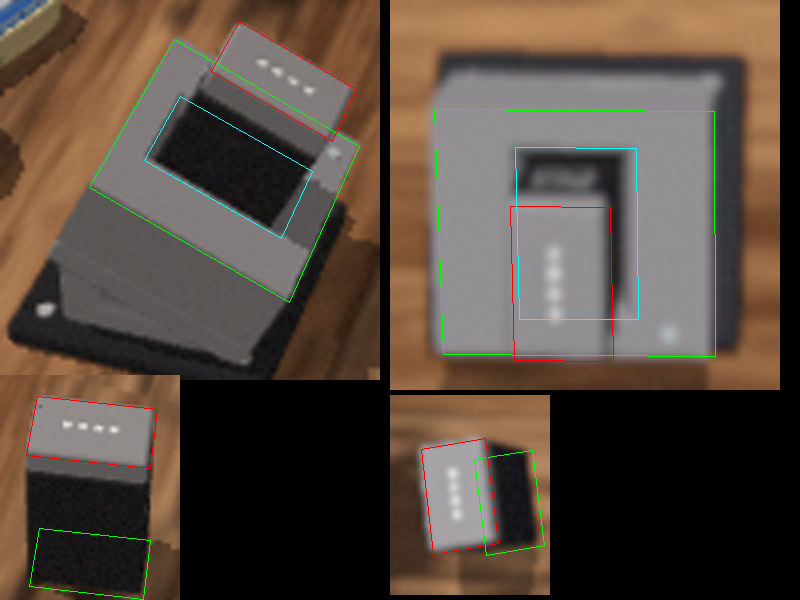

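The wireframes line up within about a pixel. I'll use bay (.602, .073, yaw 0), flat pack (.463, .287, yaw .17) and tray (.477, -.130, yaw .093), and plan the approach from those.

```bash
cat >> h.py <<'E'
BAY=np.array([.602,.0732,0.]);TILT=Ro.from_euler("y",-25,degrees=True);FLIP=Ro.from_euler("x",np.pi)
def rtool(yaw=0,tilt=0): return Ro.from_euler("z",yaw)*Ro.from_euler("y",-tilt,degrees=True)*FLIP
def rel(p,R,R0=None,p0=None):
    o=bot.get_obs();R0=R0 or Ro.from_quat(o["tool_rot"]);p0=o["eef_pos"] if p0 is None else p0
    d=R0.inv().apply(np.array(p)-p0);r=(R0.inv()*R).as_rotvec()
    print("row",r.round(4).tolist(),d.round(4).tolist(),"rows>=",np.ceil(max(np.linalg.norm(d)/.0625,np.linalg.norm(r)/.188)))
def bayp(z,x=0,y=0): return bay(BAY,np.array([x,y,z]))
E
python3 - <<'E'
from h import *
rel([.25,-.2,.30],rtool())
rel(bayp(.165),rtool(0,25),rtool(),np.array([.25,-.2,.30]))
E
```

```text
row [-0.0018, 0.0003, 0.3028] [0.179, -0.2341, -0.0691] rows>= 5.0
row [0.0, 0.4363, 0.0] [0.2823, -0.2732, 0.1075] rows>= 7.0
```

```bash
python3 jog.py '[[0,0,0.303,0.179,-0.234,-0.069,0.085],[0,0,0.303,0.179,-0.234,-0.069,0.085],[0,0,0.303,0.179,-0.234,-0.069,0.085],[0,0,0.303,0.179,-0.234,-0.069,0.085],[0,0,0.303,0.179,-0.234,-0.069,0.085],[0,0,0.303,0.179,-0.234,-0.069,0.085],[0,0,0.303,0.179,-0.234,-0.069,0.085],[0,0,0.303,0.179,-0.234,-0.069,0.085]]'
python3 - <<'E'
from h import *
rel(bayp(.165),rtool(0,25))
E
```

```text
clock: 1.1
eef_pos: [0.2497, -0.2013, 0.2998]
tool_rot: [1.0, -0.001, -0.001, -0.0]
ft_force: [-0.6, 0.4, 0.4]
grip_width: 0.0849
grasp_force: 0.0
row [-0.0, 0.4375, -0.0025] [0.2821, -0.2751, 0.1071] rows>= 7.0
```

```bash
python3 jog.py '[[0,0.437,0,0.282,-0.275,0.107,0.085],[0,0.437,0,0.282,-0.275,0.107,0.085],[0,0.437,0,0.282,-0.275,0.107,0.085],[0,0.437,0,0.282,-0.275,0.107,0.085],[0,0.437,0,0.282,-0.275,0.107,0.085],[0,0.437,0,0.282,-0.275,0.107,0.085],[0,0.437,0,0.282,-0.275,0.107,0.085],[0,0.437,0,0.282,-0.275,0.107,0.085],[0,0.437,0,0.282,-0.275,0.107,0.085]]'
python3 - <<'E'
from h import *
import cv2
rel(bayp(.065),rtool(0,25))
a=bot.camera("side")[200:350,220:400,::-1];b=bot.camera("top")[170:300,220:350,::-1]
o=np.hstack([cv2.resize(a,(480,400),interpolation=2),cv2.resize(b,(320,320),interpolation=2)[[*range(320)]+[0]*80]])
cv2.imwrite("pics/pre.png",o)
E
```

```text
clock: 2.22
eef_pos: [0.5338, 0.0316, 0.1924]
tool_rot: [0.976, 0.028, 0.215, -0.01]
ft_force: [-1.0, -0.7, -0.4]
grip_width: 0.085
grasp_force: 0.0
row [-0.0318, 0.0022, 0.0502] [0.0009, -0.0384, 0.1005] rows>= 2.0
```

View pics/pre.png

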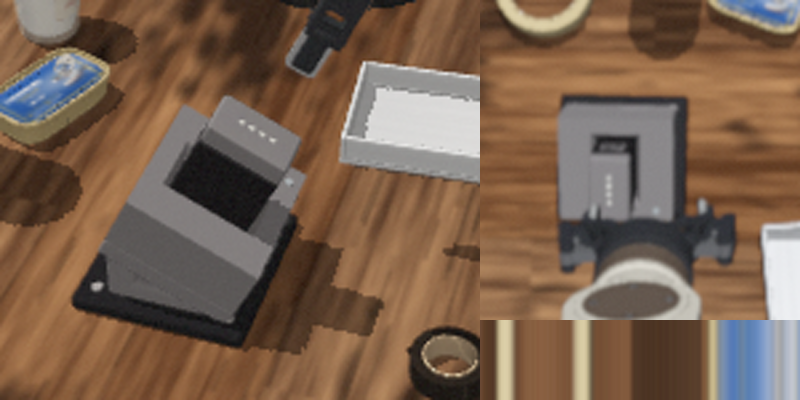

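The gripper is in front of the pack but still lags about 38 mm in y. The side crop at (330,40) shows the finger clear of everything. I'll recompute.

Run:
```python
from h import *
print(bot.get_obs()["joint_pos"].round(3));rel(bayp(.165),rtool(0,25))
```

```text
[ 0.054  0.026 -0.454  0.655  0.009  3.141]
row [-0.0321, 0.0001, 0.0504] [0.0003, -0.0413, 0.0014] rows>= 1.0
```

j6 is at its limit here, so I'll turn the tool half round about its own axis, which is the same grasp.

```bash
sed -i 's/^FLIP.*//; s/FLIP=Ro.from_euler("x",np.pi)/FLIP=Ro.from_euler("x",np.pi)*Ro.from_euler("z",np.pi)/' h.py
python3 jog.py '[[0,0,-1.55,0,-0.041,0.001,0.085],[0,0,-1.55,0,-0.041,0.001,0.085],[0,0,-1.55,0,-0.041,0.001,0.085],[0,0,-1.55,0,-0.041,0.001,0.085],[0,0,-1.55,0,-0.041,0.001,0.085],[0,0,-1.55,0,-0.041,0.001,0.085],[0,0,-1.55,0,-0.041,0.001,0.085],[0,0,-1.55,0,-0.041,0.001,0.085],[0,0,-1.55,0,-0.041,0.001,0.085]]'
python3 - <<'E'
from h import *
print(bot.get_obs()["joint_pos"].round(3));rel(bayp(.165),rtool(0,25))
E
```

```text
clock: 3.45
eef_pos: [0.532, 0.0732, 0.1936]
tool_rot: [0.676, 0.704, 0.162, 0.145]
ft_force: [0.2, -0.3, 1.0]
grip_width: 0.0851
grasp_force: 0.0
[ 0.156  0.03  -0.45   0.654 -0.033  1.679]
row [0.0265, -0.0246, -1.538] [-0.0001, -0.0003, 0.0011] rows>= 9.0
```

```bash
python3 jog.py '[[0.0265,-0.0246,-1.538,0,0,0,0.085],[0.0265,-0.0246,-1.538,0,0,0,0.085],[0.0265,-0.0246,-1.538,0,0,0,0.085],[0.0265,-0.0246,-1.538,0,0,0,0.085],[0.0265,-0.0246,-1.538,0,0,0,0.085],[0.0265,-0.0246,-1.538,0,0,0,0.085],[0.0265,-0.0246,-1.538,0,0,0,0.085],[0.0265,-0.0246,-1.538,0,0,0,0.085],[0.0265,-0.0246,-1.538,0,0,0,0.085],[0.0265,-0.0246,-1.538,0,0,0,0.085]]'
python3 - <<'E'
from h import *
print(bot.get_obs()["joint_pos"].round(3));rel(bayp(.065),rtool(0,25))
E
```

```text
clock: 4.7
eef_pos: [0.5322, 0.0734, 0.1935]
tool_rot: [0.001, 0.976, 0.0, 0.216]
ft_force: [-0.1, -0.3, 0.5]
grip_width: 0.0851
grasp_force: 0.0
[ 0.18   0.035 -0.443  0.663 -0.075  0.166]
row [0.0002, -0.0001, -0.0027] [0.0003, -0.0002, 0.1009] rows>= 2.0
```

```bash
python3 jog.py '[[0,0,0,0,0,0.04,0.085],[0,0,0,0,0,0.07,0.085],[0,0,0,0,0,0.10,0.085],[0,0,0,0,0,0.10,0.085],[0,0,0,0,0,0.10,0.06],[0,0,0,0,0,0.10,0.05],[0,0,0,0,0,0.10,0.045],[0,0,0,0,0,0.10,0.042]]'
python3 jog.py '[[0,0,0,0,0,0,0.04],[0,0,0,0,0,0,0.03],[0,0,0,0,0,0,0.03],[0,0,0,0,0,0,0.03],[0,0,0,0,0,0,0.03]]'
```

```text
clock: 5.7
eef_pos: [0.5748, 0.0742, 0.1028]
tool_rot: [0.001, 0.976, 0.0, 0.216]
ft_force: [0.1, 0.1, -0.0]
grip_width: 0.0421
grasp_force: 0.0
clock: 6.32
eef_pos: [0.5746, 0.0739, 0.1024]
tool_rot: [0.001, 0.976, 0.0, 0.216]
ft_force: [-3.7, -0.7, 5.1]
grip_width: 0.0374
grasp_force: 59.9
```

```bash
python3 jog.py '[[0,0,0,0,0,-0.01,0.03],[0,0,0,0,0,-0.02,0.03],[0,0,0,0,0,-0.03,0.03]]'
python3 jog.py '[[0,0,0,0,0,-0.03,0.03],[0,0,0,0,0,-0.06,0.03],[0,0,0,0,0,-0.09,0.03],[0,0,0,0,0,-0.09,0.03],[0,0,0,0,0,-0.09,0.03]]'
python3 - <<'E'
from h import *
import cv2
for n in("side","top"): cv2.imwrite(f"pics/{n}A.png",bot.camera(n)[:,:,::-1])
p=bot.get_obs()["eef_pos"]
print(p)
R=rtool(.093,0); rel([.477,-.130,.23],R)
E
```

```text
clock: 6.7
eef_pos: [0.5611, 0.0741, 0.1294]
tool_rot: [0.0, 0.977, 0.0, 0.215]
ft_force: [0.2, 0.5, -2.0]
grip_width: 0.0372
grasp_force: 60.3
clock: 7.32
eef_pos: [0.5236, 0.074, 0.2101]
tool_rot: [0.0, 0.977, 0.0, 0.215]
ft_force: [-1.5, -0.4, -2.7]
grip_width: 0.0373
grasp_force: 61.2
[0.52328864 0.07386819 0.20914325]
row [-0.0199, 0.4318, -0.0925] [0.0331, -0.2039, -0.0383] rows>= 4.0
```

```bash
python3 jog.py '[[-0.02,0.432,-0.0925,0.033,-0.204,-0.038,0.03],[-0.02,0.432,-0.0925,0.033,-0.204,-0.038,0.03],[-0.02,0.432,-0.0925,0.033,-0.204,-0.038,0.03],[-0.02,0.432,-0.0925,0.033,-0.204,-0.038,0.03],[-0.02,0.432,-0.0925,0.033,-0.204,-0.038,0.03],[-0.02,0.432,-0.0925,0.033,-0.204,-0.038,0.03],[-0.02,0.432,-0.0925,0.033,-0.204,-0.038,0.03]]'
python3 - <<'E'
from h import *
import cv2
rel([.477,-.130,.080],rtool(.093,0))
a=bot.camera("side")[170:320,260:440,::-1];b=bot.camera("top")[200:330,300:430,::-1]
o=np.zeros((400,800,3),np.uint8);o[:,:480]=cv2.resize(a,(480,400),interpolation=2);o[:320,480:]=cv2.resize(b,(320,320),interpolation=2)
cv2.imwrite("pics/tr.png",o)
E
```

```text
clock: 8.3
eef_pos: [0.478, -0.1289, 0.2308]
tool_rot: [-0.047, 0.999, 0.0, 0.001]
ft_force: [0.2, -0.3, -3.3]
grip_width: 0.0376
grasp_force: 61.6
row [0.0007, 0.0022, 0.0018] [0.0014, -0.0011, 0.1508] rows>= 3.0
```

View pics/tr.png

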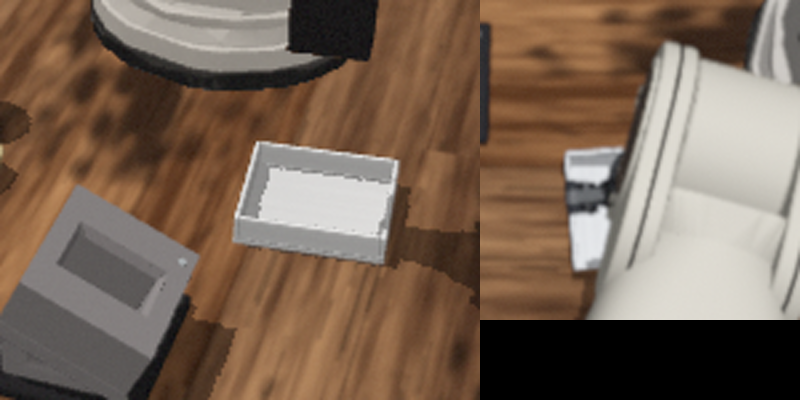

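The bay is empty at (110,265), and the pack hangs upright behind and above the tray at (335,25). I'll lower it now.

```bash
python3 jog.py '[[0,0.002,0,0.001,-0.001,0.05,0.03],[0,0.002,0,0.001,-0.001,0.10,0.03],[0,0.002,0,0.001,-0.001,0.14,0.03],[0,0.002,0,0.001,-0.001,0.15,0.03],[0,0.002,0,0.001,-0.001,0.156,0.03],[0,0.002,0,0.001,-0.001,0.158,0.03],[0,0.002,0,0.001,-0.001,0.159,0.03]]'
python3 jog.py '[[0,0,0,0,0,0.001,0.03],[0,0,0,0,0,0.002,0.03],[0,0,0,0,0,0.002,0.03]]'
```

```text
clock: 9.28
eef_pos: [0.4787, -0.1312, 0.0736]
tool_rot: [-0.047, 0.999, -0.0, 0.002]
ft_force: [-1.3, 0.3, -2.5]
grip_width: 0.0374
grasp_force: 61.4
clock: 9.65
eef_pos: [0.4775, -0.131, 0.0703]
tool_rot: [-0.046, 0.999, 0.0, 0.0]
ft_force: [-0.3, 0.3, -3.0]
grip_width: 0.0375
grasp_force: 61.4
```

```bash
python3 jog.py '[[0,0,0,0,0,0.001,0.03],[0,0,0,0,0,0.001,0.03]]'
python3 jog.py '[[0,0,0,0,0,0.001,0.03],[0,0,0,0,0,0.001,0.03]]'
```

```text
clock: 9.9
eef_pos: [0.4776, -0.131, 0.0695]
tool_rot: [-0.046, 0.999, 0.0, 0.001]
ft_force: [0.0, 0.5, 1.4]
grip_width: 0.0374
grasp_force: 61.9
clock: 10.15
eef_pos: [0.4778, -0.131, 0.0695]
tool_rot: [-0.046, 0.999, 0.0, 0.001]
ft_force: [-1.9, 0.0, 7.1]
grip_width: 0.0374
grasp_force: 62.8
```

Contact came at exactly the expected height. Next I'll release, rise and go to the flat pack.

```bash
python3 jog.py '[[0,0,0,0,0,-0.001,0.045],[0,0,0,0,0,-0.001,0.06],[0,0,0,0,0,-0.001,0.085],[0,0,0,0,0,-0.001,0.085],[0,0,0,0,0,-0.05,0.085],[0,0,0,0,0,-0.11,0.085],[0,0,0,0,0,-0.16,0.085],[0,0,0,0,0,-0.16,0.085]]'
python3 - <<'E'
from h import *
rel([.463,.287,.20],rtool(.172,0))
E
```

```text
clock: 11.15
eef_pos: [0.4802, -0.1318, 0.2329]
tool_rot: [-0.047, 0.999, -0.001, 0.005]
ft_force: [0.7, -0.1, 0.0]
grip_width: 0.0849
grasp_force: 0.0
row [-0.0036, 0.0099, -0.0789] [-0.0215, 0.4187, 0.0318] rows>= 7.0
```

```bash
python3 jog.py '[[-0.003,0.005,-0.078,-0.019,0.4187,0.03,0.085],[-0.003,0.005,-0.078,-0.019,0.4187,0.03,0.085],[-0.003,0.005,-0.078,-0.019,0.4187,0.03,0.085],[-0.003,0.005,-0.078,-0.019,0.4187,0.03,0.085],[-0.003,0.005,-0.078,-0.019,0.4187,0.03,0.085],[-0.003,0.005,-0.078,-0.019,0.4187,0.03,0.085],[-0.003,0.005,-0.078,-0.019,0.4187,0.03,0.085],[-0.003,0.005,-0.078,-0.019,0.4187,0.03,0.085],[-0.003,0.005,-0.078,-0.019,0.4187,0.03,0.085],[-0.003,0.005,-0.078,-0.019,0.4187,0.03,0.085]]'
python3 - <<'E'
from h import *
import cv2
rel([.463,.287,.0655],rtool(.172,0))
a=bot.camera("side")[330:430,280:380,::-1];b=bot.camera("top")[200:330,290:420,::-1]
o=np.hstack([cv2.resize(x,(400,400),interpolation=2) for x in(a,b)])
cv2.imwrite("pics/fl.png",o)
E
```

```text
clock: 12.4
eef_pos: [0.4574, 0.2863, 0.1981]
tool_rot: [-0.085, 0.996, 0.001, -0.003]
ft_force: [0.2, -0.6, 0.1]
grip_width: 0.0849
grasp_force: 0.0
row [0.0029, -0.0048, -0.0027] [-0.0062, -0.0006, 0.1326] rows>= 3.0
```

View pics/fl.png

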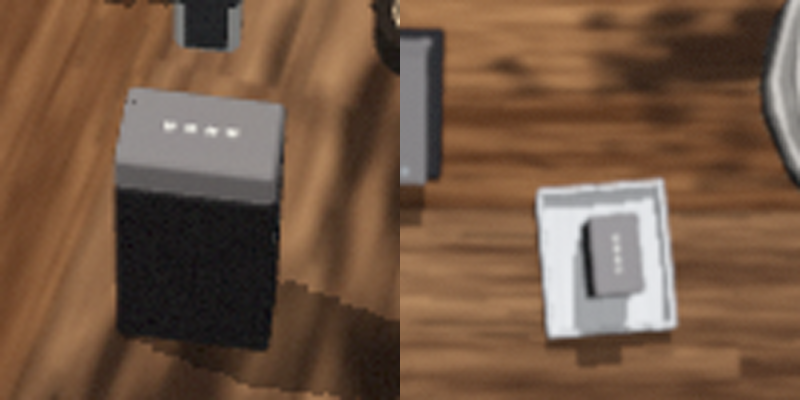

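The charged pack stands in the tray (top view, at (612,255)), and the finger is lined up over the flat pack, whose cap is at (200,130). I'll descend and grip.

```bash
python3 jog.py '[[0.003,-0.005,-0.003,-0.006,-0.0006,0.02,0.085],[0.003,-0.005,-0.003,-0.006,-0.0006,0.06,0.085],[0.003,-0.005,-0.003,-0.006,-0.0006,0.10,0.085],[0.003,-0.005,-0.003,-0.006,-0.0006,0.1325,0.085],[0.003,-0.005,-0.003,-0.006,-0.0006,0.1325,0.085],[0.003,-0.005,-0.003,-0.006,-0.0006,0.1325,0.06]]'
python3 jog.py '[[0,0,0,0,0,0,0.05],[0,0,0,0,0,0,0.045],[0,0,0,0,0,0,0.04],[0,0,0,0,0,0,0.03],[0,0,0,0,0,0,0.03],[0,0,0,0,0,0,0.03]]'
```

```text
clock: 13.25
eef_pos: [0.4639, 0.2885, 0.0673]
tool_rot: [-0.086, 0.996, 0.001, 0.001]
ft_force: [-0.4, 0.3, -0.1]
grip_width: 0.0693
grasp_force: 0.0
clock: 14.0
eef_pos: [0.4634, 0.2883, 0.0667]
tool_rot: [-0.087, 0.996, 0.0, 0.001]
ft_force: [0.1, -1.7, 5.7]
grip_width: 0.0374
grasp_force: 60.0
```

```bash
python3 jog.py '[[0,0,0,0,0,-0.03,0.03],[0,0,0,0,0,-0.08,0.03],[0,0,0,0,0,-0.13,0.03],[0,0,0,0,0,-0.16,0.03],[0,0,0,0,0,-0.16,0.03]]'
python3 - <<'E'
from h import *
rel([.5228,.0739,.2102],rtool(0,25))
E
```

```text
clock: 14.62
eef_pos: [0.4637, 0.2894, 0.2277]
tool_rot: [-0.087, 0.996, 0.002, 0.002]
ft_force: [-0.0, -0.1, -2.2]
grip_width: 0.0373
grasp_force: 60.7
row [0.0412, -0.4304, 0.1708] [-0.0207, -0.2225, 0.017] rows>= 4.0
```

```bash
python3 jog.py '[[0.041,-0.43,0.171,-0.0207,-0.2225,0.017,0.03],[0.041,-0.43,0.171,-0.0207,-0.2225,0.017,0.03],[0.041,-0.43,0.171,-0.0207,-0.2225,0.017,0.03],[0.041,-0.43,0.171,-0.0207,-0.2225,0.017,0.03],[0.041,-0.43,0.171,-0.0207,-0.2225,0.017,0.03],[0.041,-0.43,0.171,-0.0207,-0.2225,0.017,0.03],[0.041,-0.43,0.171,-0.0207,-0.2225,0.017,0.03],[0.041,-0.43,0.171,-0.0207,-0.2225,0.017,0.03]]'
python3 - <<'E'
from h import *
rel([.5228,.0739,.2102],rtool(0,25))
E
```

```text
clock: 15.62
eef_pos: [0.5215, 0.0739, 0.2084]
tool_rot: [-0.001, 0.977, -0.001, 0.214]
ft_force: [0.5, 0.2, -2.7]
grip_width: 0.0378
grasp_force: 61.6
row [-0.0019, -0.0049, 0.0025] [-0.002, 0.0, -0.0011] rows>= 1.0
```

```bash
python3 jog.py '[[-0.002,-0.005,0.0025,-0.002,0,-0.001,0.03],[-0.002,-0.005,0.0025,-0.002,0,-0.001,0.03],[-0.002,-0.005,0.0025,-0.002,0,-0.001,0.03],[-0.002,-0.005,0.0025,-0.002,0,-0.001,0.03]]'
python3 - <<'E'
from h import *
import cv2
o=bot.get_obs();print(o["eef_pos"])
for n in("side","top"): cv2.imwrite(f"pics/{n}B.png",bot.camera(n)[:,:,::-1])
c=proj("side",bayp(.165))[0];print(c, proj("side",bayp(.165,.01))[0]-c, proj("side",bayp(.165,0,.01))[0]-c,proj("side",bayp(.175))[0]-c)
x,y=(c-[50,60]).astype(int)
I=[cv2.resize(cv2.imread(f"pics/side{k}.png")[y:y+100,x:x+100],(400,400),interpolation=2) for k in "AB"]
cv2.imwrite("pics/cmp.png",np.hstack(I))
print(x,y)
E
```

```text
clock: 16.12
eef_pos: [0.523, 0.0728, 0.2106]
tool_rot: [0.001, 0.976, -0.0, 0.217]
ft_force: [0.2, -0.3, -2.4]
grip_width: 0.0367
grasp_force: 61.5
[0.52297869 0.0728154  0.21056233]
[327.49712395 229.74243123] [-4.97480698 -2.88697287] [-1.68666096  3.37107777] [ 2.3871564 -3.7154562]
277 169
```

View pics/cmp.png

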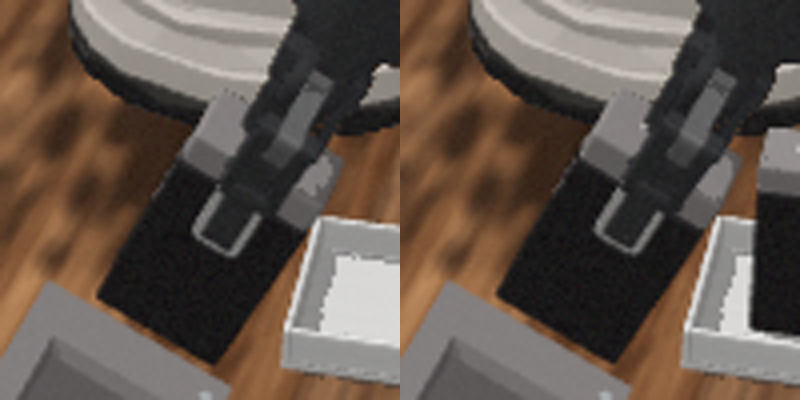

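The flat pack (right half, bottom corners (97,295) and (215,362)) hangs within about a pixel of where the charged one did ((97,297) and (216,362)). I'll insert along the bay axis.

Run:
```python
from h import *
rel(bayp(.0667,0,.0005),rtool(0,25))
```

```text
row [-0.0008, 0.0009, -0.0018] [-0.0007, 0.0011, 0.1185] rows>= 2.0
```

```bash
python3 jog.py '[[-0.001,0.001,-0.002,-0.0007,0.001,0.02,0.03],[-0.001,0.001,-0.002,-0.0007,0.001,0.045,0.03],[-0.001,0.001,-0.002,-0.0007,0.001,0.065,0.03],[-0.001,0.001,-0.002,-0.0007,0.001,0.065,0.03],[-0.001,0.001,-0.002,-0.0007,0.001,0.065,0.03]]'
python3 jog.py '[[0,0,0,0,0,0.007,0.03],[0,0,0,0,0,0.013,0.03],[0,0,0,0,0,0.018,0.03],[0,0,0,0,0,0.022,0.03]]'
python3 - <<'E'
from h import *
rel(bayp(.0667,0,.0005),rtool(0,25))
E
```

```text
clock: 16.85
eef_pos: [0.5514, 0.0738, 0.1525]
tool_rot: [-0.0, 0.976, 0.0, 0.217]
ft_force: [0.4, -0.6, -1.9]
grip_width: 0.0378
grasp_force: 61.4
clock: 17.35
eef_pos: [0.5604, 0.0738, 0.1316]
tool_rot: [-0.0, 0.976, 0.0, 0.216]
ft_force: [0.3, 0.1, -2.9]
grip_width: 0.0371
grasp_force: 61.5
row [0.0002, -0.0005, 0.0004] [-0.0002, -0.0001, 0.0311] rows>= 1.0
```

Now 14 mm inside the bay with no side force. I'll carry on.

```bash
python3 jog.py '[[0,0,0,0,0,0.006,0.03],[0,0,0,0,0,0.012,0.03],[0,0,0,0,0,0.018,0.03],[0,0,0,0,0,0.023,0.03],[0,0,0,0,0,0.027,0.03],[0,0,0,0,0,0.029,0.03]]'
python3 jog.py '[[0,0,0,0,0,0.001,0.03],[0,0,0,0,0,0.002,0.03],[0,0,0,0,0,0.002,0.03]]'
python3 - <<'E'
from h import *
rel(bayp(.0667,0,.0005),rtool(0,25))
E
```

```text
clock: 18.1
eef_pos: [0.5727, 0.0738, 0.1054]
tool_rot: [-0.0, 0.976, 0.0, 0.216]
ft_force: [0.3, 0.1, -3.1]
grip_width: 0.0374
grasp_force: 61.5
clock: 18.48
eef_pos: [0.5736, 0.0738, 0.104]
tool_rot: [-0.0, 0.976, 0.0, 0.216]
ft_force: [0.4, 0.7, -1.9]
grip_width: 0.0372
grasp_force: 61.5
row [0.0003, -0.0, 0.0003] [0.0, -0.0001, 0.0006] rows>= 1.0
```

```bash
python3 jog.py '[[0,0,0,0,0,0.001,0.03],[0,0,0,0,0,0.001,0.03],[0,0,0,0,0,0.001,0.03]]'
python3 jog.py '[[0,0,0,0,0,0.001,0.03],[0,0,0,0,0,0.001,0.03],[0,0,0,0,0,0.001,0.03]]'
```

```text
clock: 18.85
eef_pos: [0.5739, 0.0738, 0.1035]
tool_rot: [-0.0, 0.976, 0.0, 0.217]
ft_force: [-6.0, -0.7, 4.2]
grip_width: 0.0377
grasp_force: 62.3
clock: 19.23
eef_pos: [0.5739, 0.0737, 0.1034]
tool_rot: [-0.0, 0.976, 0.0, 0.217]
ft_force: [-10.8, -1.4, 12.2]
grip_width: 0.0376
grasp_force: 63.6
```

It hit the floor at the predicted depth (.0667). I'll release and back off along the axis.

```bash
python3 jog.py '[[0,0,0,0,0,-0.001,0.045],[0,0,0,0,0,-0.001,0.06],[0,0,0,0,0,-0.001,0.085],[0,0,0,0,0,-0.001,0.085],[0,0,0,0,0,-0.03,0.085],[0,0,0,0,0,-0.07,0.085],[0,0,0,0,0,-0.12,0.085],[0,0,0,0,0,-0.12,0.085],[0,0,0,0,0,-0.12,0.085]]'
python3 - <<'E'
from h import *
import cv2
a=bot.camera("side");cv2.imwrite("pics/end.png",cv2.resize(a[200:420,220:440,::-1],(590,590),interpolation=2))
E
```

```text
clock: 20.35
eef_pos: [0.5236, 0.0737, 0.2106]
tool_rot: [-0.0, 0.976, 0.0, 0.216]
ft_force: [0.2, 0.1, 0.2]
grip_width: 0.0854
grasp_force: 0.0
```

View pics/end.png

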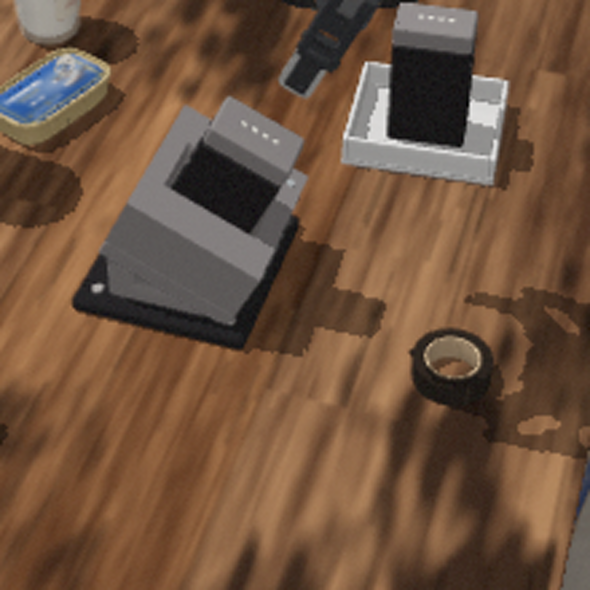

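The flat pack is seated in the bay with its cap at (255,135), just as the charged one was. The charged pack stands upright in the tray at (430,75), and the gripper is clear of both.

```bash
python3 -c "
from workcell import bot
print(bot.job_done())"
```

```text
the job is handed in; nothing more can be done
None
```

The job is handed in at about 20 s of the 66 s allowed: the charged pack stands upright in the tray, the flat pack is seated to the bay floor, and the bystanders were not touched; no verdict was returned.

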